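# Clamp the angled fitting and hold the plunger gauge on its mark

## Robot

A 6-joint arm with a two-finger parallel gripper is mounted at the origin on the work surface. World frame = base frame: x ahead of the robot, y to its left, z up, the work surface at z = 0. Lengths are in m, angles in degrees, forces in N, time in s.
With the tool pointing down it reaches from about 0.425 to 1.125 m from the base axis. Payload 14.9 kg.
Tool frame: the origin (TCP) lies between the finger pads, 19 mm behind the fingertips; this is the grasp point; z points along the fingers, y is the direction in which the jaws open and shut (so a half turn about z gives the same grasp; the last joint's range is limited). The gripper opens to 91 mm and grips with 3 to 60 N. Pads are 32 mm wide; open, the fingers measure 118 mm over their backs; the gripper's body (76 mm by 178 mm) begins 60 mm behind the grasp point.
Start: joints at [75.384, 21.709, 99.362, -0, 58.929, -1.908], TCP at [0.154, 0.683, 0.233] pointing down, gripper open.
Joint ranges: [-158.91, 158.91], [-42.39, 125.64], [0.06, 152.35], [-60.88, 240.88], [17.5, 164.5], [-176.32, 176.32]. Speed limits (degrees/s): [108.29, 108.29, 136.94, 180, 180, 180].

## Interface

Orientations are given as a 3x3 rotation matrix whose columns are the frame's x, y, z axes.
In Python, from rig import sensors, optics, bot gives the robot as it stands. The module is installed in compiled form; this text tells all that it offers.
- The arm moves only by the tool jog_arm, never from a script. Its arguments are lists of equal length, an entry for each row: "travel": the shift along the tool's x, y, z in mm, a list of three; "angular": the turn, a rotation vector about the tool's x, y, z in degrees, a list of three; "gripper": the opening, from 0 (shut) to 1 (fully open). In form: {"travel": [[x, y, z], ...], "angular": [[rx, ry, rz], ...], "gripper": [gripper, ...]}. A call has 1 to 12 rows; each row shifts and turns the commanded pose from where the row before left it, along the tool's axes as they then stand; what a row does not reach is not made up. A row lasts 1/12 s, in which the tool goes at most 41.7 mm and 7.16 degrees, less where a joint would pass 70% of its speed; a pose out of reach is approached as far as the arm can. A call with a gripper value outside its range is refused whole. The fingers move at their own pace and stop on an object; "squeeze" is the grip in N (left out, the last holds). Time passes only in rows, so rows that do not move let the fingers close. It gives the time, the measured TCP pose, the force and the opening at its end, in the units of the state.
- sensors.state(): the state, without advancing time (a new reading comes with each control period).
- optics.read_camera(name): name is "side" or "top" or "wrist"; returns a dict with "image" (384x512x3 uint8, red, green, blue), "fx", "fy", "cx", "cy" (pixels), "origin" and "orientation" of the camera in the world; the wrist camera has in their place "hand_eye" (4x4, takes a point from camera to tool coordinates, whose origin is the TCP and whose axes are the flange's). Camera axes: x right, y down, z forward; pixel columns grow to the right and rows downward; lengths in m; the calibration is good to about 2 mm. A picture is of the moment at which its call begins: read the wrist's pose just before it. There is no depth.
- bot.sign_off(): hands the job in, once; it reports no verdict.
The state is a dict: "time": time; "joint_pos": joint angles; "qd": joint speeds; "joint_efforts": joint torques, N m; "tcp_pos": TCP position; "orientation": TCP orientation; "force": force on the tool from outside, world axes, zero at the start; "torque": the same for the moment, N m; "finger_gap": opening from 0.0 (shut) to 1.0 (fully open).
Only numpy, scipy, OpenCV 4.12 (cv2) and the standard library are available. Lean on these libraries where they do the work, as an engineer would, in place of code of your own. Each camera call takes 0.05 s, during which the arm holds its last target.

## Task

Clamp the fitting that stands loose in the little fixture chuck by turning the chuck's knurled sleeve clockwise (seen from above) until it stops. Then lift the plunger gauge (the square-bodied tool with the thin spring tip) out of the holder and set its tip on the dot in the scribed ring on the fitting's sloped face, square to that face, pressing only lightly so that the spring tip is pushed about halfway in. Finish while still holding the gauge there, and leave everything else on the bench undisturbed.

Things in the scene. Friction and masses are not known exactly. Their poses are not given: they have to be found in the camera images.
- chuck: Fixture chuck, fixed to the bench: grey square base 110 x 110 x 14 mm with a steel hub 56 mm in diameter whose flat top is 58 mm above the bench. Three jaws slide radially on the hub's top and the workpiece stands loose between them. Origin at bench level on the chuck's vertical axis; z up.
- sleeve_grip (a point): Point on the chuck's axis 44 mm above the bench. The sleeve is the knurled dark ring round the hub, 60 mm in diameter, 18 to 54 mm above the bench; grip it from above across its diameter, any yaw, TCP level with this point or up to 8 mm higher. The fitting then stands between the fingers; it reaches 97 mm above the bench and at most 25 mm from the axis.
- sleeve (a joint): Turn of the sleeve in rad, growing clockwise seen from above; starts at 0 to 0.25, hard stop at 0.95. The three jaws move in together 4.4 mm per rad, touch the stem at about 0.8 and hold it tight only close to the stop (0.90 up). Turning takes 0.32 N m, rising to about 0.6 N m at the stop; a 30 N grip is enough. It stays where it is left.
- jaw0: One of the three chuck jaws, steel blocks 11.5 x 10 x 10 mm on top of the hub (58 to 68 mm above the bench). Origin on the chuck's axis, at bench level when the jaw is open, its own x pointing outwards along its slide.
- jaw1: Second jaw, 120 degrees round from the first, as the first.
- jaw2: Third jaw, 240 degrees round from the first, as the first.
- workpiece: The fitting: aluminium, loose, 0.12 kg. Round stem 24 mm in diameter, 24 mm tall, under a square flange 34 x 34 x 8 mm that slopes 20 degrees. Origin at the centre of the stem's underside, z up along the stem. The flange's upper face leans towards the fitting's own -x, roughly towards the robot. Four dark bolt holes at its corners.
- spot (a point): The dot in the scribed ring (ring 10 mm in diameter) on the flange's sloped upper face, 7 mm to the fitting's +y side of the face's centre and about 32 mm above the stem's underside. The point's z axis is the outward normal of the face, 20 degrees from vertical.
- gauge: The plunger gauge, loose, 0.15 kg, tip down in the holder, its collar on the holder's top. Origin at the end of the unpressed tip, z from tip to grip. Tip 6 mm in diameter (0 to 14 mm), round barrel 18 mm (14 to 52), collar 34 mm (52 to 57), square grip 24 x 24 mm (57 to 107), faces along its x and y. Take the grip from above at z = 85 mm; 25 N holds it straight.
- gauge_tip (a point): The end of the gauge's spring tip; it moves up the gauge as the tip is pushed in.
- plunger (a joint): How far the gauge's spring tip is pushed in, m: 0 free, 0.010 fully in. The spring pushes back with 1.2 N at first touch, 3.2 N at halfway and 5.2 N just before the end.
- holder: Grey block fixed to the bench, 70 (x) x 150 (y) x 62 mm tall, with two upright through holes 22 mm wide at its own y = -38 and +38 mm: the gauge stands in one, the deburring tool in the other, either way round. Lift the gauge 60 mm straight up to clear its hole and 120 mm to pass over the other tool. Origin under its centre.
- deburrer: A deburring tool with a slim round black handle, 22 mm in diameter, in the holder's other hole, its top 110 mm above the bench. Not needed. Origin 52 mm below its collar's underside, z up.
- caliper: Digital caliper, 210 mm long, lying on a clipboard. Not needed. Origin at the underside's middle.
- micrometer: Micrometer, about 125 mm long, 16 mm tall, lying on the bench. Not needed. Origin at its underside.
- bushing0: Small steel flanged bushing, 32 mm in diameter, 24 mm tall. Not needed. Origin under its centre.
- bushing1: Another bushing like the first. Not needed.
- loupe: Black inspection loupe, 40 mm in diameter, 42 mm tall. Not needed. Origin under its centre.
Things that resemble listed ones, but are neither listed nor needed, are in the scene too. What is shaped like the workpiece but red is not meant. What is shaped like the gauge but blue is not meant.

How it is judged:
By the outcome, as a careful person would: the job done as asked, in the order asked, and still so for the second after the job is handed in, while the arm keeps its last pose, push and grip.
It also fails if it takes over 51 s, if anything falls off the work surface, if the arm or the gripper's body presses on something with over 40 N, if the wrist force passes 120 N, or if a joint passes its speed limit or range.

## Working session

There is one attempt and no reset: what is moved stays moved. The work goes in short steps, Python scripts to look and compute and a tool call to move; the robot and the scene stay as the last step left them, time stands still between calls to the robot, and variables do not carry over. Pictures are saved under pics/ and viewed, and the job is handed in when it is done.

Besides the shell and the picture viewer there is one more tool, called after "Call:" in YAML: its name, and indented under it one key for each argument. jog_arm: Moves the arm, as the interface text tells. Its arguments: {"type":"object","properties":{"travel":{"type":"array","items":{"type":"array","items":{"type":"number"}}},"angular":{"type":"array","items":{"type":"array","items":{"type":"number"}}},"gripper":{"type":"array","items":{"type":"number"}},"squeeze":{"type":"number"}},"required":["travel","angular","gripper"]}

```bash
mkdir -p pics; python3 - <<'E'
from rig import sensors, optics
import cv2,json,numpy as np
s=sensors.state(); print({k:np.round(v,4).tolist() for k,v in s.items()})
for n in ["side","top","wrist"]:
    c=optics.read_camera(n)
    cv2.imwrite(f"pics/{n}0.png",cv2.resize(c["image"][:,:,::-1],(800,600),interpolation=cv2.INTER_CUBIC))
    print(n,{k:np.round(v,4).tolist() for k,v in c.items() if k!="image"})
    np.save(f"{n}0.npy",c,allow_pickle=True)
E
```

```text
{'time': 0.0, 'joint_pos': [75.3843, 21.7385, 99.3963, -0.0012, 58.9305, -1.908], 'qd': [-0.0644, 0.0666, 0.0552, -0.0472, -0.0776, -0.1149], 'joint_efforts': [0.0009, -76.3709, -43.4366, 0.0651, 0.0423, -0.0001], 'tcp_pos': [0.1539, 0.6825, 0.2321], 'orientation': [[-0.9755, 0.22, -0.0003], [0.22, 0.9755, -0.0011], [0.0, -0.0011, -1.0]], 'force': [-0.5083, 0.423, 0.2694], 'torque': [0.0307, -0.0037, -0.011], 'finger_gap': 0.9972}
side {'fx': 351.2892, 'fy': 351.2892, 'cx': 261.4607, 'cy': 194.6086, 'origin': [0.3552, -0.5279, 0.683], 'orientation': [[0.9429, -0.2447, 0.2262], [-0.3331, -0.7037, 0.6275], [0.0056, -0.667, -0.745]]}
top {'fx': 368.6935, 'fy': 368.6935, 'cx': 257.9369, 'cy': 195.606, 'origin': [0.4767, 0.0004, 0.9555], 'orientation': [[-0.0123, -0.9969, 0.0781], [-0.9999, 0.0124, 0.0007], [-0.0016, -0.0781, -0.9969]]}
wrist {'fx': 340.7706, 'fy': 340.7706, 'cx': 253.0262, 'cy': 195.9679, 'hand_eye': [[-0.0004, -0.9725, -0.2328, 0.0656], [1.0, -0.0007, 0.0014, -0.0009], [-0.0015, -0.2328, 0.9725, -0.1515], [0.0, 0.0, 0.0, 1.0]]}
```

View pics/side0.png

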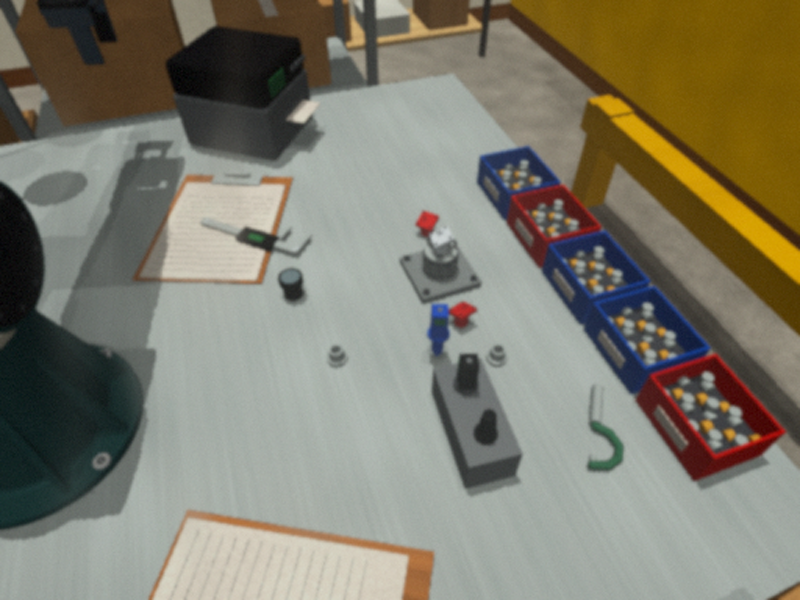

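View pics/top0.png

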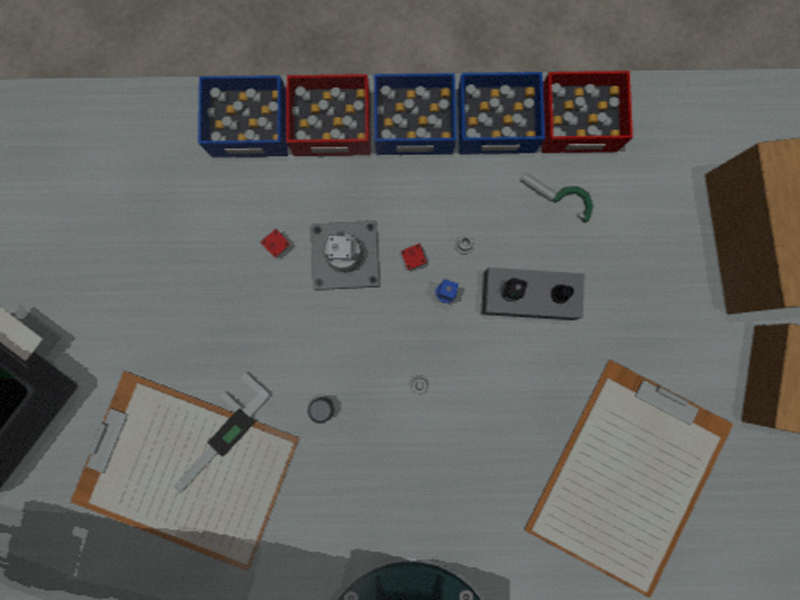

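View pics/wrist0.png

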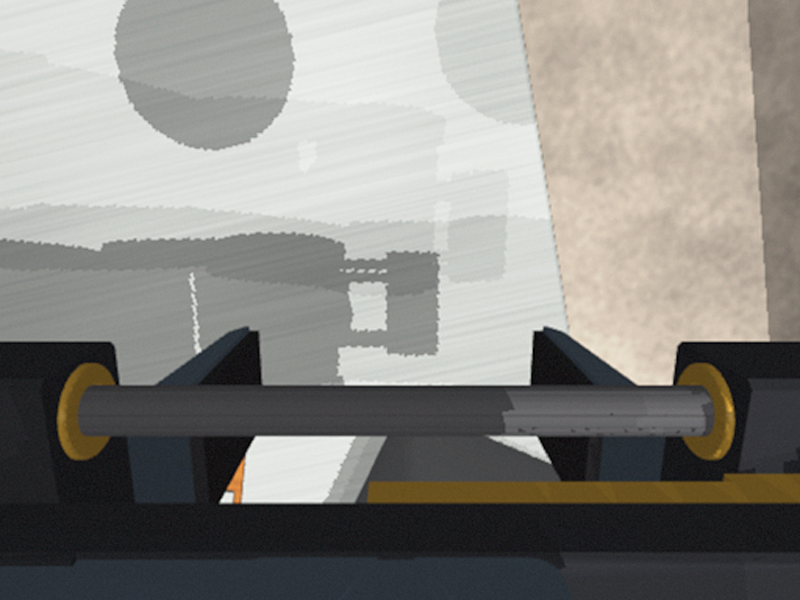

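The top view shows the chuck at about (345,255), the holder at (533,292) and a blue lookalike gauge at (447,291). The two red fittings are at (275,243) and (414,257). Next I'll enlarge the candidates.

```bash
python3 - <<'E'
import numpy as np,cv2
t=np.load("top0.npy",allow_pickle=True).item()["image"][:,:,::-1]
s=np.load("side0.npy",allow_pickle=True).item()["image"][:,:,::-1]
def crop(i,x0,y0,w,h,W,H): return cv2.resize(i[y0:y0+h,x0:x0+w],(W,H),interpolation=cv2.INTER_CUBIC)
a=crop(t,190,135,60,55,400,367); b=crop(t,300,165,80,45,400,225)
c=crop(s,250,130,60,65,369,400); d=crop(s,260,185,80,130,246,400)
A=np.zeros((600,800,3),np.uint8); A[:300,:327]=cv2.resize(a,(327,300)); A[:225,400:]=b
A[300:,:277]=cv2.resize(c,(277,300)); A[300:,400:585]=cv2.resize(d,(185,300))
cv2.imwrite("pics/crop0.png",A)
E
```

```text
(no output)
```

View pics/crop0.png

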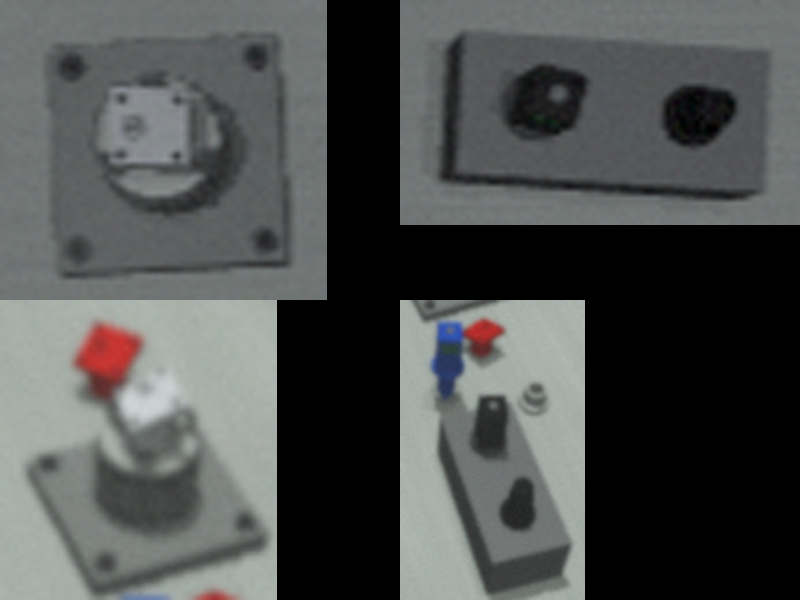

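Gauge candidates in the top view: black square-bodied tool at (515,289), round black handle at (563,294), blue one at (447,291). The gauge is the square-bodied one with the tip on its end, in the holder's left hole. The crop confirms this: it has square flat sides in the side view, while the other is slim and round. The silver fitting is in the chuck, with the ring on its left (+y) side.

```bash
cat > h.py <<'E'
import numpy as np,cv2
from scipy.spatial.transform import Rotation as R
def load(n): return np.load(n,allow_pickle=True).item()
def ray(c,u,v,z,ORI=None,O=None):
    o=np.array(c["origin"]) if O is None else O; M=np.array(c["orientation"]) if ORI is None else ORI
    d=M@np.array([(u-c["cx"])/c["fx"],(v-c["cy"])/c["fy"],1]); return o+d*(z-o[2])/d[2]
def wristpose(c,s):
    T=np.eye(4);T[:3,:3]=s["orientation"];T[:3,3]=s["tcp_pos"];return T@np.array(c["hand_eye"])
def proj(c,P,M=None,O=None):
    M=np.array(c["orientation"]) if M is None else M; O=np.array(c["origin"]) if O is None else O
    p=(np.atleast_2d(P)-O)@M; return np.c_[p[:,0]/p[:,2]*c["fx"]+c["cx"],p[:,1]/p[:,2]*c["fy"]+c["cy"]]
E
python3 - <<'E'
from h import *
c=load("top0.npy")
P=[ray(c,190+x/5.45,135+y/5.45,.014) for x,y in [(50,45),(278,37),(290,265),(60,275)]]
P=np.array(P);print(P.round(4),P.mean(0), np.linalg.norm(np.roll(P,-1,0)-P,axis=1))
Q=np.array([ray(c,300+x/5,165+y/5,.062) for x,y in [(463,32),(770,50),(765,190),(450,180)] for x in [x-400]])
print(Q.round(4),Q.mean(0), np.linalg.norm(np.roll(Q,-1,0)-Q,axis=1))
E
```

```text
[[0.6884 0.1516 0.014 ]
 [0.6909 0.0432 0.014 ]
 [0.5818 0.0385 0.014 ]
 [0.5784 0.1469 0.014 ]] [0.63485504 0.09505622 0.014     ] [0.10845808 0.10918895 0.10845821 0.11008863]
[[ 0.6043 -0.1332  0.062 ]
 [ 0.5936 -0.2828  0.062 ]
 [ 0.5252 -0.2779  0.062 ]
 [ 0.532  -0.1252  0.062 ]] [ 0.56378679 -0.20477681  0.062     ] [0.14996605 0.06855597 0.15282245 0.07280091]
```

```bash
python3 - <<'E'
from h import *
c=load("side0.npy");k=.64
for n,u,v,z in [("prn bot right",300,120,0),("prn bot front",275,158,0),("prn bot left",188,135,0)]: print(n,ray(c,u*k,v*k,z).round(3))
# height: top front corner vs bottom front
P=ray(c,275*k,158*k,0)
for z in (.05,.1,.15,.2): print(z,(proj(c,P+[0,0,z])/k).round(0))
t=load("top0.npy")
for n,u,v,z in [("red1",275,243,.03),("red2",414,257,.03),("blue",447,291,.1),("gauge",515,289,.107),("deb",563,294,.11)]: print(n,ray(t,u*k,v*k,z).round(3))
E
```

```text
prn bot right [0.514 0.687 0.   ]
prn bot front [0.43  0.548 0.   ]
prn bot left [0.258 0.705 0.   ]
0.05 [[271. 138.]]
0.1 [[266. 116.]]
0.15 [[262.  93.]]
0.2 [[257.  68.]]
red1 [0.654 0.208 0.03 ]
red2 [ 0.628 -0.018  0.03 ]
blue [ 0.565 -0.065  0.1  ]
gauge [ 0.566 -0.165  0.107]
deb [ 0.557 -0.235  0.11 ]
```

Call:
jog_arm:
  travel:
    - [-15,-12,-15]
    - [-29,-23,-12]
    - [-31,-24,-8]
    - [-31,-24,-6]
    - [-31,-24,-4]
    - [-31,-24,0]
    - [-31,-24,0]
    - [-31,-24,0]
    - [-31,-24,0]
    - [-31,-24,0]
    - [-31,-24,0]
    - [-31,-24,0]
  angular:
    - [0,0,0]
    - [0,0,0]
    - [0,0,0]
    - [0,0,0]
    - [0,0,0]
    - [0,0,0]
    - [0,0,0]
    - [0,0,0]
    - [0,0,0]
    - [0,0,0]
    - [0,0,0]
    - [0,0,0]
  gripper: [1,1,1,1,1,1,1,1,1,1,1,1]

```text
time: 1.15
tcp_pos: [0.4396, 0.335, 0.2778]
orientation: [[-0.976, 0.22, 0.0], [0.22, 0.976, 0.0], [-0.0, 0.0, -1.0]]
force: [1.4, -0.0, 0.5]
finger_gap: 1.0
```

Call:
jog_arm:
  travel:
    - [-31,-24,0]
    - [-31,-24,0]
    - [-31,-24,0]
    - [-31,-24,0]
    - [-31,-24,0]
    - [-31,-24,4]
    - [-31,-24,8]
    - [-20,-15,8]
    - [-8,-7,4]
    - [0,0,0]
    - [0,0,0]
  angular:
    - [0,0,0]
    - [0,0,0]
    - [0,0,0]
    - [0,0,0]
    - [0,0,0]
    - [0,0,0]
    - [0,0,0]
    - [0,0,0]
    - [0,0,0]
    - [0,0,0]
    - [0,0,0]
  gripper: [1,1,1,1,1,1,1,1,1,1,1]

```text
time: 2.07
tcp_pos: [0.6355, 0.0977, 0.2534]
orientation: [[-0.975, 0.221, -0.001], [0.221, 0.975, 0.0], [0.001, -0.0, -1.0]]
force: [-0.2, 1.0, -0.0]
finger_gap: 1.002
```

```bash
cat >> h.py <<'E'
def snap(n):
    from rig import sensors,optics
    s=sensors.state(); c=optics.read_camera("wrist"); c["state"]=s
    T=wristpose(c,s); c["origin"]=T[:3,3]; c["orientation"]=T[:3,:3]
    np.save(n+".npy",c,allow_pickle=True); cv2.imwrite(f"pics/{n}.png",cv2.resize(c["image"][:,:,::-1],(800,600),interpolation=cv2.INTER_CUBIC))
    print({k:np.round(v,4).tolist() for k,v in s.items() if k not in("qd","joint_efforts")}); return c
E
python3 -c "
from h import *
snap('w1')"
```

```text
{'time': 2.0667, 'joint_pos': [6.6582, 15.3754, 105.5497, 0.0111, 59.1385, -70.6023], 'tcp_pos': [0.6355, 0.0977, 0.2534], 'orientation': [[-0.9754, 0.2206, -0.0011], [0.2206, 0.9754, 0.0], [0.0011, -0.0002, -1.0]], 'force': [-0.201, 0.9935, -0.0246], 'torque': [-0.0945, 0.0199, 0.0353], 'finger_gap': 1.0021}
```

View pics/w1.png

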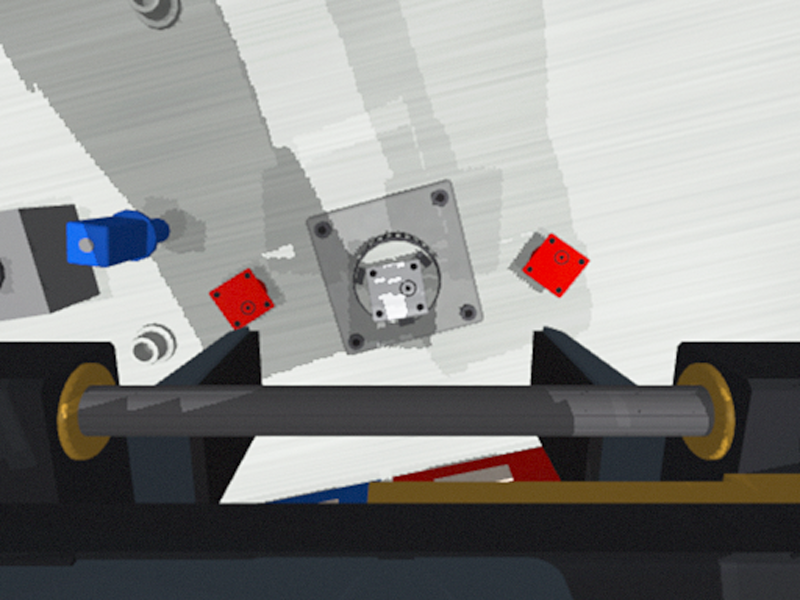

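The wrist view shows the chuck base with corners at (447,180), (483,322), (346,354) and (306,217). The fitting's face is at about (398,289) and its ring at (408,288). The red fittings are off to the sides.

```bash
python3 - <<'E'
from h import *
c=load("w1.npy");k=.64
im=c["image"][:,:,::-1]
cv2.imwrite("pics/w1c.png",cv2.resize(im[105:240,185:325],(800,771),interpolation=cv2.INTER_CUBIC)[:600*771//771][:600])
P=np.array([ray(c,u*k,v*k,.014) for u,v in [(450,180),(483,322),(346,354),(306,217)]])
print(P.round(4),P.mean(0),np.linalg.norm(np.roll(P,-1,0)-P,axis=1))
P=np.array([ray(c,u*k,v*k,.014) for u,v in [(439,198),(468,313),(356,342),(322,230)]]); print(P.mean(0))
E
```

```text
[[0.5807 0.1498 0.014 ]
 [0.6892 0.1535 0.014 ]
 [0.691  0.0457 0.014 ]
 [0.5832 0.0427 0.014 ]] [0.63601089 0.09790335 0.014     ] [0.10862152 0.10776647 0.107824   0.10712392]
[0.63729107 0.09759652 0.014     ]
```

View pics/w1c.png

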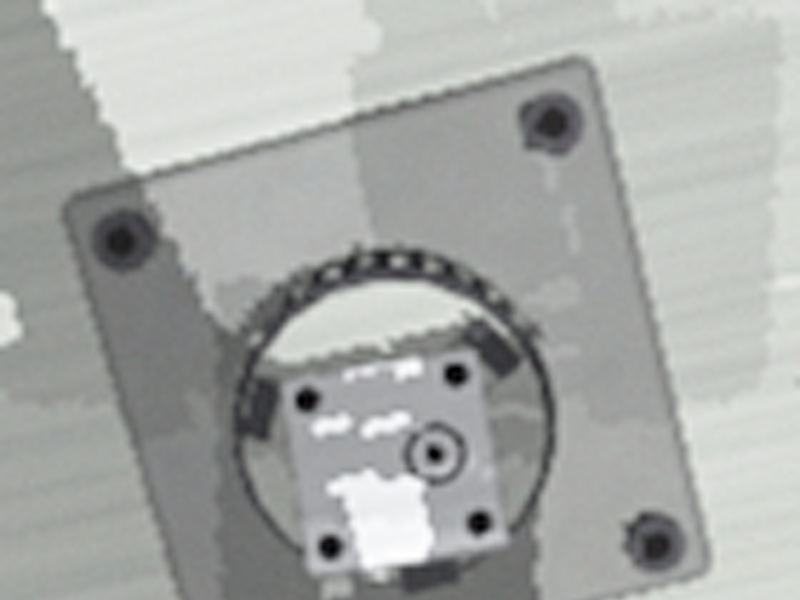

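Call:
jog_arm:
  travel:
    - [0,-1,20]
    - [0,0,35]
    - [0,0,35]
    - [0,0,35]
    - [0,0,30]
    - [0,0,25]
    - [0,0,15]
    - [0,0,10]
    - [0,0,0]
  angular:
    - [0,0,0]
    - [0,0,0]
    - [0,0,0]
    - [0,0,0]
    - [0,0,0]
    - [0,0,0]
    - [0,0,0]
    - [0,0,0]
    - [0,0,0]
  gripper: [1,1,1,1,1,1,1,1,1]
  squeeze: 35

```text
time: 2.87
tcp_pos: [0.6349, 0.0972, 0.0477]
orientation: [[-0.976, 0.219, -0.002], [0.219, 0.976, -0.0], [0.002, -0.001, -1.0]]
force: [-1.5, -0.7, -0.1]
finger_gap: 0.998
```

Call:
jog_arm:
  travel:
    - [0,0,0]
    - [0,0,0]
    - [0,0,0]
    - [0,0,0]
    - [0,0,0]
    - [0,0,0]
  angular:
    - [0,0,0]
    - [0,0,0]
    - [0,0,0]
    - [0,0,0]
    - [0,0,0]
    - [0,0,0]
  gripper: [0.6,0.55,0.55,0.55,0.55,0.55]

```text
time: 3.37
tcp_pos: [0.6367, 0.0977, 0.0497]
orientation: [[-0.975, 0.22, 0.002], [0.22, 0.975, 0.002], [-0.002, 0.002, -1.0]]
force: [0.6, 15.1, 2.6]
finger_gap: 0.65
```

Call:
jog_arm:
  travel:
    - [0,0.7,0]
    - [0,0,0]
    - [0,0,0]
  angular:
    - [0,0,0]
    - [0,0,0]
    - [0,0,0]
  gripper: [0,0,0]
  squeeze: 40

```text
time: 3.62
tcp_pos: [0.6366, 0.0978, 0.0497]
orientation: [[-0.976, 0.22, 0.001], [0.22, 0.976, 0.001], [-0.001, 0.001, -1.0]]
force: [-0.5, 6.6, 5.6]
finger_gap: 0.649
```

```bash
python3 -c "
from h import *
from rig import sensors
s=sensors.state();print({k:np.round(v,4).tolist() for k,v in s.items()})"
```

```text
{'time': 3.6167, 'joint_pos': [6.6499, 31.3355, 108.6187, 0.0506, 39.9578, -70.6816], 'qd': [-0.0524, -0.0623, -0.0187, -0.032, -0.0644, -0.018], 'joint_efforts': [-4.4044, -74.2343, -29.3079, -0.9192, 0.0948, 0.1115], 'tcp_pos': [0.6366, 0.0978, 0.0497], 'orientation': [[-0.9755, 0.22, 0.0015], [0.22, 0.9755, 0.0007], [-0.0013, 0.001, -1.0]], 'force': [-0.5143, 6.6079, 5.6039], 'torque': [0.9866, 0.1327, 0.1052], 'finger_gap': 0.6491}
```

Call:
jog_arm:
  travel:
    - [0,0.4,0]
    - [0,0,0]
    - [0,0,0]
    - [0,0,0]
    - [0,0,0]
    - [0,0,0]
    - [0,0,0]
    - [0,0,0]
  angular:
    - [0,0,2]
    - [0,0,4]
    - [0,0,5]
    - [0,0,5]
    - [0,0,5]
    - [0,0,5]
    - [0,0,5]
    - [0,0,4]
  gripper: [0,0,0,0,0,0,0,0]

```text
time: 4.28
tcp_pos: [0.6368, 0.098, 0.0497]
orientation: [[-0.67, 0.742, 0.002], [0.742, 0.67, 0.0], [-0.001, 0.001, -1.0]]
force: [-0.0, 5.0, 4.2]
finger_gap: 0.647
```

```bash
cat > st.py <<'E'
from h import *
from rig import sensors
s=sensors.state();print({k:np.round(v,4).tolist() for k,v in s.items() if k not in("qd","joint_efforts")}, s["joint_efforts"][5]);x=np.array(s["orientation"])[:,0];print("xaz",np.degrees(np.arctan2(x[1],x[0])))
E
python3 st.py
```

```text
{'time': 4.2833, 'joint_pos': [6.6741, 31.3462, 108.6003, 0.022, 39.965, -35.4014], 'tcp_pos': [0.6368, 0.098, 0.0497], 'orientation': [[-0.6699, 0.7425, 0.0015], [0.7425, 0.6699, 0.0004], [-0.0007, 0.0014, -1.0]], 'force': [-0.0052, 4.9929, 4.1557], 'torque': [0.6369, 0.1388, 0.3917], 'finger_gap': 0.6467} -1.019292175769806
xaz 132.05855227773853
```

Call:
jog_arm:
  travel:
    - [0,0,0]
    - [0,0,0]
  angular:
    - [0,0,3]
    - [0,0,3]
  gripper: [0,0]

```text
time: 4.45
tcp_pos: [0.6368, 0.098, 0.0497]
orientation: [[-0.59, 0.807, 0.002], [0.807, 0.59, 0.0], [-0.001, 0.002, -1.0]]
force: [1.3, 4.9, 5.0]
finger_gap: 0.646
```

```bash
python3 st.py
```

```text
{'time': 4.45, 'joint_pos': [6.6747, 31.3445, 108.5983, 0.0244, 39.9656, -29.5065], 'tcp_pos': [0.6368, 0.098, 0.0497], 'orientation': [[-0.5901, 0.8073, 0.0016], [0.8073, 0.5901, 0.0005], [-0.0005, 0.0015, -1.0]], 'force': [1.2612, 4.9284, 5.0112], 'torque': [0.6532, 0.1974, 0.3261], 'finger_gap': 0.6455} -0.8730253390967846
xaz 126.16251147050461
```

Call:
jog_arm:
  travel:
    - [0,0,0]
    - [0,0,0]
  angular:
    - [0,0,3]
    - [0,0,3]
  gripper: [0,0]

```text
time: 4.62
tcp_pos: [0.6368, 0.0981, 0.0497]
orientation: [[-0.503, 0.864, 0.002], [0.864, 0.503, 0.0], [-0.0, 0.002, -1.0]]
force: [0.6, 5.2, 4.4]
finger_gap: 0.649
```

```bash
python3 st.py
```

```text
{'time': 4.6167, 'joint_pos': [6.6768, 31.3457, 108.598, 0.0238, 39.9619, -23.5181], 'tcp_pos': [0.6368, 0.0981, 0.0497], 'orientation': [[-0.5027, 0.8645, 0.0016], [0.8645, 0.5027, 0.0005], [-0.0004, 0.0016, -1.0]], 'force': [0.5561, 5.1948, 4.3665], 'torque': [0.6644, 0.2077, 0.4605], 'finger_gap': 0.6491} -0.8388411998748779
xaz 120.1765890155733
```

Call:
jog_arm:
  travel:
    - [0,0,0]
    - [0,0,0]
  angular:
    - [0,0,2.5]
    - [0,0,2.5]
  gripper: [0,0]

```text
time: 4.78
tcp_pos: [0.637, 0.0979, 0.0497]
orientation: [[-0.427, 0.904, 0.002], [0.904, 0.427, -0.0], [-0.001, 0.002, -1.0]]
force: [2.1, -1.4, 4.7]
finger_gap: 0.65
```

```bash
python3 st.py
```

```text
{'time': 4.7833, 'joint_pos': [6.6761, 31.343, 108.5903, -0.0282, 39.9535, -18.5907], 'tcp_pos': [0.637, 0.0979, 0.0497], 'orientation': [[-0.4272, 0.9042, 0.002], [0.9042, 0.4272, -0.0001], [-0.0009, 0.0018, -1.0]], 'force': [2.0984, -1.3687, 4.663], 'torque': [-0.5467, -0.3994, 1.6316], 'finger_gap': 0.6504} 0.6080170534551144
xaz 115.2884312998722
```

Call:
jog_arm:
  travel:
    - [0,0,0]
    - [0,0,0]
  angular:
    - [0,0,2.5]
    - [0,0,2.5]
  gripper: [0,0]

```text
time: 4.95
tcp_pos: [0.637, 0.0978, 0.0498]
orientation: [[-0.347, 0.938, 0.002], [0.938, 0.347, -0.0], [-0.001, 0.002, -1.0]]
force: [-1.0, 4.9, 4.7]
finger_gap: 0.648
```

```bash
python3 st.py
```

```text
{'time': 4.95, 'joint_pos': [6.6679, 31.3391, 108.5916, -0.0464, 39.9512, -13.6068], 'tcp_pos': [0.637, 0.0978, 0.0498], 'orientation': [[-0.3471, 0.9378, 0.0021], [0.9378, 0.3471, -0.0003], [-0.001, 0.0019, -1.0]], 'force': [-1.0436, 4.8522, 4.7489], 'torque': [0.9422, 0.2109, 1.4874], 'finger_gap': 0.648} 0.35112323239445686
xaz 110.31014902539239
```

The torque jumped to 1.6 N m after about 50° of turn. The grip then slipped at the same torque, so the sleeve is at its stop. Next I'll release, rise and look.

Call:
jog_arm:
  travel:
    - [0,0,0]
    - [0,0,0]
    - [0,0,0]
    - [0,0,-10]
    - [0,0,-25]
    - [0,0,-35]
    - [0,0,-35]
    - [0,0,-35]
    - [0,0,-30]
    - [0,0,-15]
    - [0,0,0]
    - [0,0,0]
  angular:
    - [0,0,0]
    - [0,0,0]
    - [0,0,0]
    - [0,0,0]
    - [0,0,0]
    - [0,0,0]
    - [0,0,0]
    - [0,0,0]
    - [0,0,0]
    - [0,0,0]
    - [0,0,0]
    - [0,0,0]
  gripper: [0.9,1,1,1,1,1,1,1,1,1,1,1]

```text
time: 5.95
tcp_pos: [0.6362, 0.0976, 0.2349]
orientation: [[-0.347, 0.938, 0.002], [0.938, 0.347, 0.0], [-0.0, 0.002, -1.0]]
force: [-0.3, 0.6, -0.2]
finger_gap: 1.0
```

```bash
python3 - <<'E'
from h import *
c=snap('w2'); im=c["image"][:,:,::-1]
cv2.imwrite("pics/w2c.png",cv2.resize(im[130:245,180:330],(783,600),interpolation=cv2.INTER_CUBIC))
E
```

```text
{'time': 5.95, 'joint_pos': [6.643, 16.5679, 106.1435, -0.0, 57.1882, -13.6624], 'tcp_pos': [0.6362, 0.0976, 0.2349], 'orientation': [[-0.347, 0.9379, 0.0017], [0.9379, 0.347, 0.0002], [-0.0004, 0.0017, -1.0]], 'force': [-0.2904, 0.6199, -0.1944], 'torque': [-0.0491, 0.0202, 0.0028], 'finger_gap': 0.9995}
```

View pics/w2c.png

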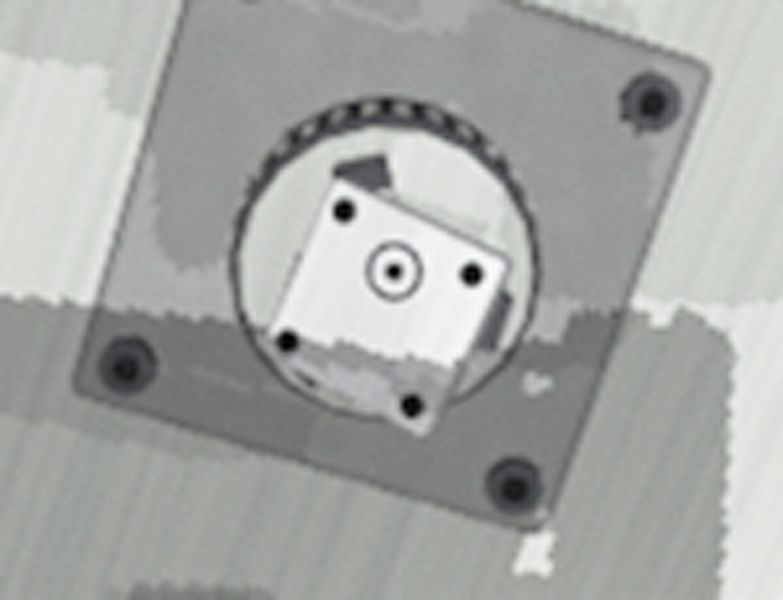

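The clamped fitting shows bolt holes at (343,210), (472,273), (412,405) and (287,341), and the dot in its ring at (394,271). Next I'll fit its pose.

```bash
cat > fit.py <<'E'
from h import *
from scipy.optimize import least_squares
def blobs(c,pts,r=3.5):
    g=255-c["image"].mean(2); out=[]
    yy,xx=np.mgrid[:384,:512]
    for u,v in pts:
        for _ in range(4):
            m=((xx-u)**2+(yy-v)**2<=r*r); w=m*np.clip(g-np.percentile(g[m],40),0,None); u,v=(w*xx).sum()/w.sum(),(w*yy).sum()/w.sum()
        out.append((u,v))
    return np.array(out)
a=np.radians(20)
def model(p,zc=.090):
    x,y,yaw,d,off=p; ex=np.array([np.cos(a),0,np.sin(a)]);ey=np.array([0,1,0.])
    L=np.array([sx*d*ex+sy*d*ey for sx,sy in ((-1,1),(1,1),(1,-1),(-1,-1))]+[.007*ey])
    Rz=R.from_euler('z',yaw).as_matrix(); return L@Rz.T+[x,y,zc]
E
python3 - <<'E'
from fit import *
c=load("w2.npy")
s=5.22;f=lambda u,v:(180+u/s-.4,130+v/s-.4)
px=blobs(c,[f(343,210),f(472,273),f(412,405),f(287,341),f(394,271)],2.5);print(px.round(2),[np.round(f(343,210),2)])
for q in px: print(ray(c,q[0],q[1],.09).round(4))
# ordering: determine by trying 4 rotations
for k in range(4):
  for zc in (.089,.090,.092):
    o=np.roll(px[:4],k,0); o=np.r_[o,px[4:]]
    r=least_squares(lambda p:(proj(c,model(p,zc))-o).ravel(),[.636,.098,0,.012,0]) 
    print(k,zc,r.cost.round(3),r.x.round(4),np.degrees(r.x[2]).round(2),"spot",model(r.x,zc)[4].round(4))
b=lambda u,v:ray(c,180+u/s-.4,130+v/s-.4,.014)
B=[b(650,102),b(513,487),b(128,368)];print((B[0]+B[2])/2,np.linalg.norm(B[0]-B[2]))
E
```

```text
[[245.32 169.99]
 [269.92 182.14]
 [258.33 207.26]
 [234.66 195.02]
 [255.01 181.62]] [array([245.31, 169.83])]
[0.6234 0.1114 0.09  ]
[0.6476 0.1088 0.09  ]
[0.646  0.0836 0.09  ]
[0.6222 0.0869 0.09  ]
[0.635  0.1046 0.09  ]
0 0.089 0.017 [ 0.6347  0.0975 -0.0547  0.0125  0.    ] -3.14 spot [0.6351 0.1045 0.089 ]
0 0.09 0.018 [ 0.6346  0.0977 -0.0547  0.0124  0.    ] -3.14 spot [0.635  0.1047 0.09  ]
0 0.092 0.022 [ 0.6345  0.0981 -0.0547  0.0124  0.    ] -3.13 spot [0.6349 0.1051 0.092 ]
1 0.089 54.275 [0.6363 0.0986 1.4664 0.013  0.    ] 84.02 spot [0.6293 0.0994 0.089 ]
1 0.09 54.432 [0.6362 0.0988 1.4663 0.0129 0.    ] 84.01 spot [0.6293 0.0996 0.09  ]
1 0.092 54.752 [0.6361 0.0992 1.4661 0.0128 0.    ] 84.0 spot [0.6291 0.1    0.092 ]
2 0.089 0.017 [ 0.6347  0.0975 -0.0547 -0.0125  0.    ] -3.14 spot [0.6351 0.1045 0.089 ]
2 0.09 0.018 [ 0.6346  0.0977 -0.0547 -0.0124  0.    ] -3.14 spot [0.635  0.1047 0.09  ]
2 0.092 0.022 [ 0.6345  0.0981 -0.0547 -0.0124  0.    ] -3.14 spot [0.6349 0.1051 0.092 ]
3 0.089 49.43 [ 0.6335  0.0991 -1.6424  0.0122  0.    ] -94.1 spot [0.6405 0.0986 0.089 ]
3 0.09 49.599 [ 0.6335  0.0993 -1.6423  0.0122  0.    ] -94.09 spot [0.6404 0.0988 0.09  ]
3 0.092 49.941 [ 0.6333  0.0997 -1.642   0.0121  0.    ] -94.08 spot [0.6403 0.0992 0.092 ]
[0.63632441 0.09722396 0.014     ] 0.12455431155277331
```

Call:
jog_arm:
  travel:
    - [-14,-10,-10]
    - [-28,-20,-5]
    - [-34,-24,0]
    - [-34,-24,0]
    - [-34,-24,0]
    - [-34,-24,0]
    - [-27,-19,0]
    - [-13,-9,0]
    - [-5,-3,0]
    - [0,0,0]
    - [0,0,0]
  angular:
    - [0,0,0]
    - [0,0,0]
    - [0,0,0]
    - [0,0,0]
    - [0,0,0]
    - [0,0,0]
    - [0,0,6]
    - [0,0,6]
    - [0,0,6]
    - [0,0,6]
    - [0,0,0]
  gripper: [1,1,1,1,1,1,1,1,1,1,1]

```text
time: 6.92
tcp_pos: [0.5624, -0.1655, 0.2472]
orientation: [[0.071, 0.998, -0.002], [0.998, -0.071, 0.001], [0.001, -0.002, -1.0]]
force: [-0.2, 0.9, 0.1]
finger_gap: 0.997
```

```bash
python3 - <<'E'
from h import *
c=snap('w3')
E
```

```text
{'time': 6.9167, 'joint_pos': [-18.6794, 10.6232, 112.2205, 0.0027, 57.3038, -14.6341], 'tcp_pos': [0.5624, -0.1655, 0.2472], 'orientation': [[0.0706, 0.9975, -0.0024], [0.9975, -0.0706, 0.0009], [0.0007, -0.0025, -1.0]], 'force': [-0.1798, 0.9357, 0.0788], 'torque': [-0.0688, 0.0706, 0.0131], 'finger_gap': 0.9966}
```

View pics/w3.png

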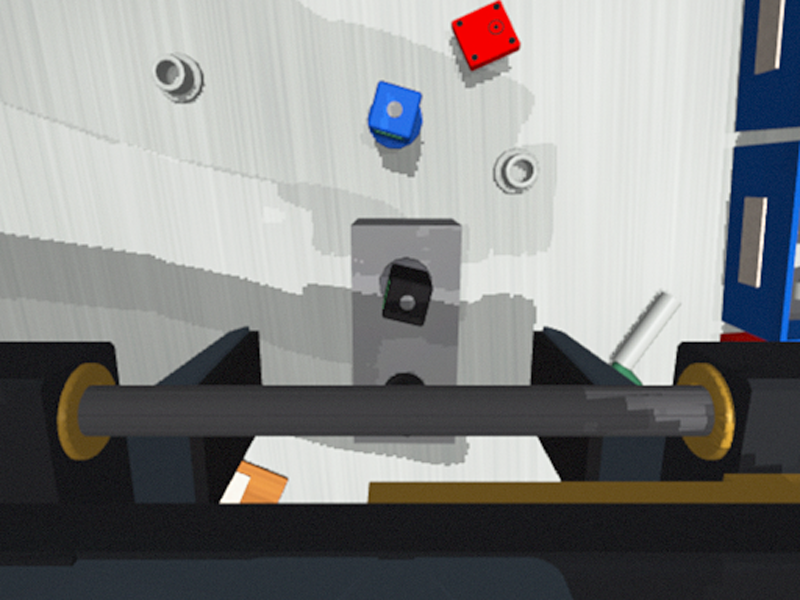

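The black gauge's square top is at about (408,300), turned about 10° relative to the tool. The holder is aligned with the image. The deburrer's round top is partly hidden at (405,385).

```bash
python3 - <<'E'
from h import *
c=load("w3.npy"); im=c["image"][:,:,::-1]
cr=cv2.resize(im[155:225,225:300],(750,700),interpolation=cv2.INTER_CUBIC)[:600]
cv2.imwrite("pics/w3c.png",cv2.convertScaleAbs(cr,alpha=1.6,beta=30))
E
```

```text
(no output)
```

View pics/w3c.png

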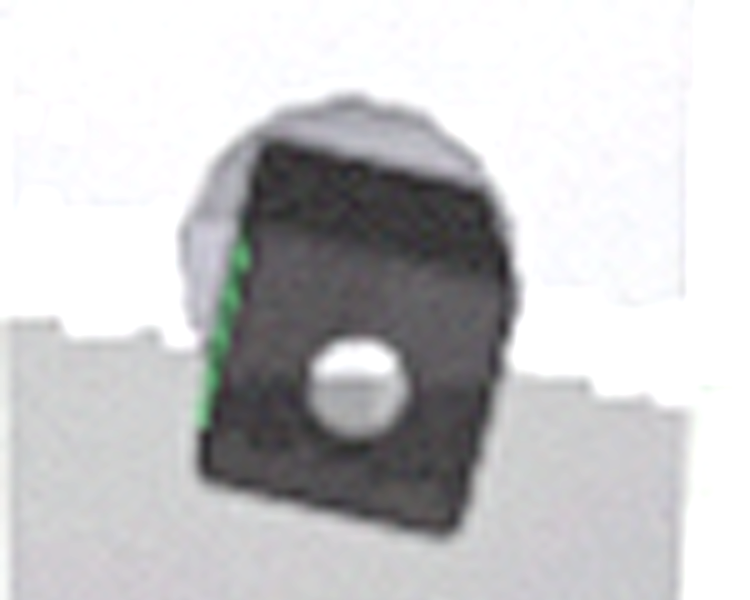

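```bash
python3 - <<'E'
from h import *
c=load("w3.npy"); f=lambda u,v,z:ray(c,225+u/10-.45,155+v/10-.45,z)
P=np.array([f(200,480,.117),f(457,536,.117),f(506,275,.117),f(247,225,.117)])
print(P.round(4),P.mean(0),np.linalg.norm(np.roll(P,-1,0)-P,axis=1),f(360,388,.117))
e=P[1]-P[0]+P[2]-P[3];print(np.degrees(np.arctan2(e[1],e[0])))
e=P[3]-P[0]+P[2]-P[1];print(np.degrees(np.arctan2(e[1],e[0])))
print("collar",f((180+520)/2,(95+425)/2,.067), f(350,95,.067))
# tool y az
M=np.array(c["state"]["orientation"]);print(np.degrees(np.arctan2(M[1,1],M[0,1])))
k=.64
Q=np.array([ray(c,u*k,v*k,.062) for u,v in [(352,226),(461,226)]]);print(Q)
E
```

```text
[[ 0.5537 -0.1733  0.117 ]
 [ 0.5753 -0.1798  0.117 ]
 [ 0.5808 -0.1574  0.117 ]
 [ 0.5593 -0.1516  0.117 ]] [ 0.56727345 -0.1655222   0.117     ] [0.0225466  0.02309703 0.02219797 0.02246238] [ 0.56786242 -0.16624327  0.117     ]
-15.929720691660012
75.91263128511164
collar [ 0.56790311 -0.16472007  0.067     ] [ 0.56899555 -0.14833209  0.067     ]
-4.046728436604119
[[ 0.5367708  -0.12756879  0.062     ]
 [ 0.60500293 -0.13240411  0.062     ]]
```

Call:
jog_arm:
  travel:
    - [0,5.2,0]
    - [0,0,20]
    - [0,0,30]
    - [0,0,35]
    - [0,0,30]
    - [0,0,20]
    - [0,0,12]
    - [0,0,5]
    - [0,0,0]
  angular:
    - [0,0,5.5]
    - [0,0,5.5]
    - [0,0,0]
    - [0,0,0]
    - [0,0,0]
    - [0,0,0]
    - [0,0,0]
    - [0,0,0]
    - [0,0,0]
  gripper: [1,1,1,0.8,0.6,0.6,0.6,0.5,0.5]
  squeeze: 28

```text
time: 7.72
tcp_pos: [0.5682, -0.1652, 0.0959]
orientation: [[0.252, 0.968, -0.002], [0.968, -0.252, 0.001], [0.0, -0.002, -1.0]]
force: [0.4, 0.2, -1.0]
finger_gap: 0.596
```

Call:
jog_arm:
  travel:
    - [0,0,0]
    - [0,0,0]
    - [0,0,0]
    - [0,0,0]
    - [0,0,0]
    - [0,0,0]
  angular:
    - [0,0,0]
    - [0,0,0]
    - [0,0,0]
    - [0,0,0]
    - [0,0,0]
    - [0,0,0]
  gripper: [0.3,0.25,0.2,0,0,0]

```text
time: 8.22
tcp_pos: [0.5689, -0.1657, 0.0975]
orientation: [[0.254, 0.967, 0.001], [0.967, -0.254, -0.0], [-0.0, 0.001, -1.0]]
force: [-0.7, 1.1, 7.0]
finger_gap: 0.266
```

```bash
python3 st.py
```

```text
{'time': 8.2167, 'joint_pos': [-18.4869, 23.3522, 114.6187, -0.0014, 41.9773, -3.7866], 'tcp_pos': [0.5689, -0.1657, 0.0975], 'orientation': [[0.2537, 0.9673, 0.0009], [0.9673, -0.2537, -0.0003], [-0.0001, 0.0009, -1.0]], 'force': [-0.6548, 1.1024, 6.9947], 'torque': [0.0145, 0.4162, -0.001], 'finger_gap': 0.2659} 0.03967186203226447
xaz 75.30078817337987
```

Call:
jog_arm:
  travel:
    - [0,0,-5]
    - [0,0,-12]
    - [0,0,-20]
    - [0,0,-25]
    - [0,0,-25]
    - [0,0,-25]
    - [0,0,-15]
    - [0,0,-5]
    - [0,0,0]
  angular:
    - [0,0,0]
    - [0,0,0]
    - [0,0,0]
    - [0,0,0]
    - [0,0,0]
    - [0,0,0]
    - [0,0,0]
    - [0,0,0]
    - [0,0,0]
  gripper: [0,0,0,0,0,0,0,0,0]

```text
time: 8.97
tcp_pos: [0.5691, -0.1657, 0.2305]
orientation: [[0.254, 0.967, 0.003], [0.967, -0.254, -0.001], [-0.0, 0.003, -1.0]]
force: [1.0, 0.0, -1.0]
finger_gap: 0.265
```

```bash
python3 - <<'E'
from h import *
c=snap('w4')
from rig import optics
s=optics.read_camera("side"); np.save("side4.npy",s,allow_pickle=True)
cv2.imwrite("pics/side4.png",cv2.resize(s["image"][100:320,200:400,::-1],(545,600),interpolation=cv2.INTER_CUBIC))
E
```

```text
{'time': 8.9667, 'joint_pos': [-18.4859, 12.2722, 112.1838, 0.0003, 55.3907, -3.7782], 'tcp_pos': [0.5691, -0.1657, 0.2305], 'orientation': [[0.2539, 0.9672, 0.0025], [0.9672, -0.2539, -0.0008], [-0.0002, 0.0027, -1.0]], 'force': [1.0364, 0.0086, -1.0271], 'torque': [-0.1174, 0.0754, 0.0612], 'finger_gap': 0.2648}
```

View pics/w4.png

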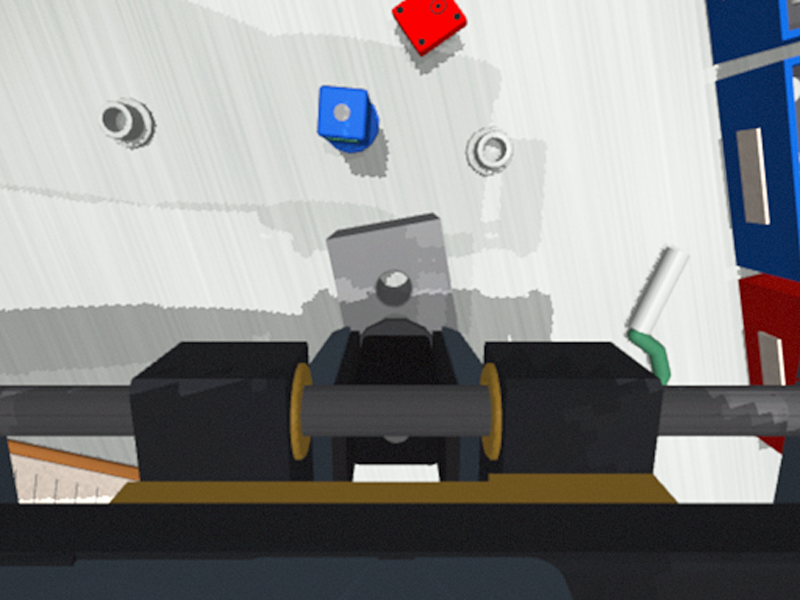

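View pics/side4.png

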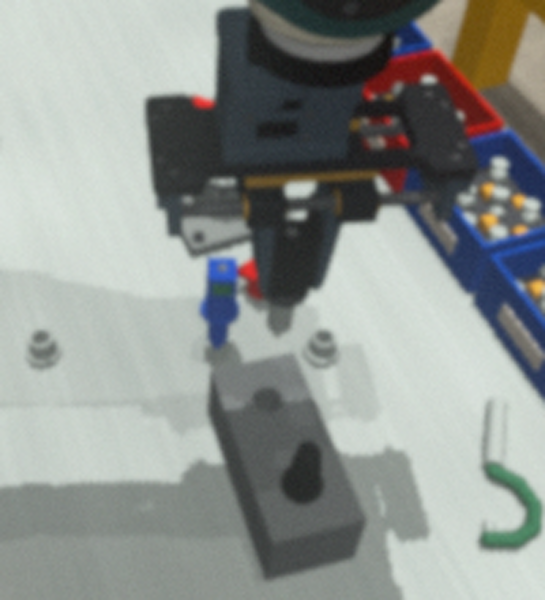

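The gauge is held and its hole is empty. In the side view the tip points down at about (281,332) of the crop. In the wrist view the collar's front edge is at (395,318). Next I'll check the in-hand pose.

```bash
python3 - <<'E'
from h import *
c=load("w4.npy");s=load("side4.npy");st=c["state"]
M=np.array(st["orientation"]);p=np.array(st["tcp_pos"])
for dx in (-.002,0,.002):
    print(dx,(proj(c,[p+M@[dx+.017,0,.0305],p+M@[dx+.017,0,.0355]],c["orientation"],c["origin"])/.64).round(1).tolist())
im=s["image"].copy()
for z in (0.0875,.0735,.0355,.0305):
    print("side",z,proj(s,p+M@[0,0,z]).round(2))
cv2.imwrite("pics/side4b.png",cv2.resize(im[190:235,280:325,::-1],(600,600),interpolation=cv2.INTER_CUBIC))
a=c["image"][190:235,215:290,::-1]
cv2.imwrite("pics/w4c.png",cv2.convertScaleAbs(cv2.resize(a,(800,480),interpolation=cv2.INTER_CUBIC),alpha=1.8,beta=30))
E
```

```text
-0.002 [[396.6, 322.6], [396.5, 319.0]]
0 [[396.6, 317.2], [396.5, 313.7]]
0.002 [[396.6, 311.7], [396.5, 308.3]]
side 0.0875 [[301.96 222.01]]
side 0.0735 [[302.62 217.53]]
side 0.0355 [[304.5  204.61]]
side 0.0305 [[304.76 202.83]]
```

View pics/side4b.png

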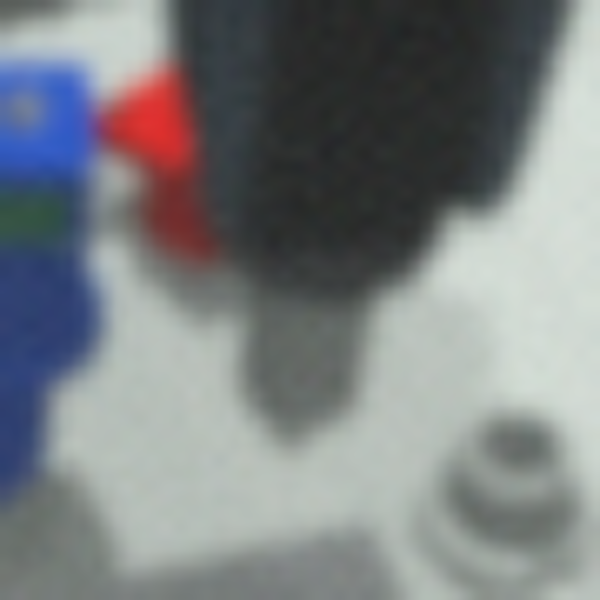

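View pics/w4c.png

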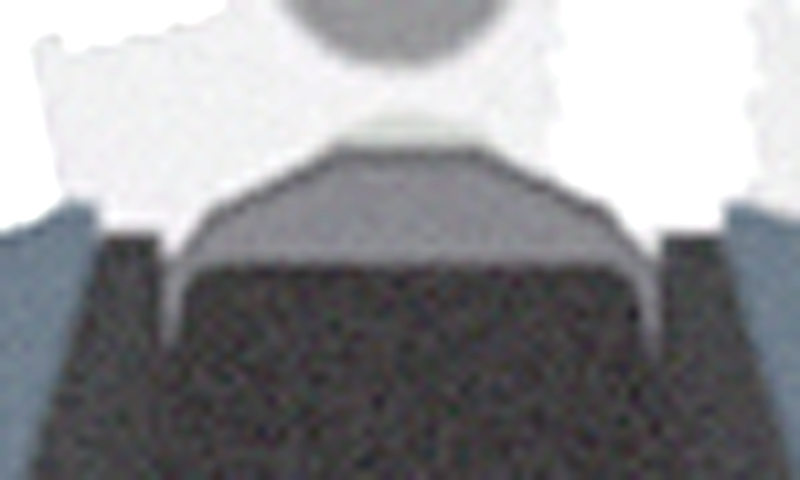

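```bash
cat > plan.py <<'E'
from h import *
from rig import sensors
import sys
a=np.radians(20);yaw=np.radians(-3.14)
n=np.array([-np.sin(a)*np.cos(yaw),-np.sin(a)*np.sin(yaw),np.cos(a)])
S=np.array([.6355,.1052,.0900])
tip=np.array([-.0005,0,.0875])
def report(h,S=S,tip=tip):
    s=sensors.state();M=np.array(s["orientation"]);p=np.array(s["tcp_pos"])
    z=M[:,2];ax=np.cross(z,-n);ang=np.arcsin(np.linalg.norm(ax));rv=ax/np.linalg.norm(ax)*ang if ang>1e-6 else ax
    M2=R.from_rotvec(rv).as_matrix()@M
    T=S+n*h-M2@tip
    print("rotvec tool deg",np.degrees(M.T@rv).round(3),"travel before rot (tool mm)",(1e3*M.T@(T-p)).round(2),"after rot",(1e3*M2.T@(T-p)).round(2),"target",T.round(4))
    tp=p+M@tip; d=tp-S; print("tip now",tp.round(4),"height along n mm",(d@n*1e3).round(2),"lateral",((d-d@n*n)*1e3).round(2), "F.n",np.dot(s["force"],n).round(2),"F",np.round(s["force"],2),"t",s["time"])
if __name__=="__main__": report(float(sys.argv[1])/1e3)
E
python3 plan.py 40
```

```text
rotvec tool deg [-19.637   4.009  -0.   ] travel before rot (tool mm) [270.57 -46.2   18.34] after rot [269.21 -52.88  20.26] target [0.5921 0.1081 0.2098]
tip now [ 0.5679 -0.1658  0.1406] height along n mm 65.6 lateral [ -45.2  -272.26  -11.  ] F.n -1.91 F [-0.51 -0.6  -2.21] t 9.0667
```

Call:
jog_arm:
  travel:
    - [12,-2,-8]
    - [25,-4,-7]
    - [33,-5.5,0]
    - [36,-6,0]
    - [36,-6,0]
    - [36,-6,0]
    - [36,-6,0]
    - [30,-5,0]
    - [18,-4,5]
    - [8.5,-1.7,5]
    - [0,0,5]
    - [0,0,0]
  angular:
    - [0,0,0]
    - [0,0,0]
    - [0,0,0]
    - [0,0,0]
    - [0,0,0]
    - [0,0,0]
    - [0,0,0]
    - [0,0,0]
    - [-4.9,1,0]
    - [-4.9,1,0]
    - [-4.9,1,0]
    - [-4.9,1,0]
  gripper: [0,0,0,0,0,0,0,0,0,0,0,0]

```text
time: 10.07
tcp_pos: [0.5928, 0.1092, 0.2273]
orientation: [[0.24, 0.908, 0.343], [0.968, -0.249, -0.018], [0.069, 0.336, -0.939]]
force: [0.6, -1.1, -1.2]
finger_gap: 0.262
```

Call:
jog_arm:
  travel:
    - [0,0,0]
    - [0,0,0]
  angular:
    - [0,0,0]
    - [0,0,0]
  gripper: [0,0]

```text
time: 10.23
tcp_pos: [0.5927, 0.1082, 0.2281]
orientation: [[0.242, 0.91, 0.338], [0.968, -0.25, -0.019], [0.067, 0.332, -0.941]]
force: [1.1, 0.1, -2.5]
finger_gap: 0.258
```

```bash
python3 plan.py 15; python3 st.py
```

```text
rotvec tool deg [-0.218  0.064 -0.   ] travel before rot (tool mm) [-1.51 -6.52 42.  ] after rot [-1.56 -6.68 41.97] target [0.6006 0.1076 0.1864]
tip now [0.6222 0.1061 0.1458] height along n mm 56.98 lateral [ 6.11 -0.17  2.23] F.n -2.69 F [ 1.06  0.13 -2.48] t 10.2333
{'time': 10.2333, 'joint_pos': [9.9633, 6.9984, 120.6226, -8.0543, 33.3463, 30.6246], 'tcp_pos': [0.5927, 0.1082, 0.2281], 'orientation': [[0.2416, 0.9097, 0.3378], [0.9681, -0.25, -0.0189], [0.0673, 0.3315, -0.941]], 'force': [1.0558, 0.1334, -2.4844], 'torque': [-0.1004, 0.3903, 0.0402], 'finger_gap': 0.2577} 0.43032847344875336
xaz 75.98935244288246
```

Call:
jog_arm:
  travel:
    - [-0.5,-2,6]
    - [-0.5,-2.5,12]
    - [-0.5,-2.2,14]
    - [0,0,8]
    - [0,0,2]
    - [0,0,0]
  angular:
    - [-0.2,0,0]
    - [0,0,0]
    - [0,0,0]
    - [0,0,0]
    - [0,0,0]
    - [0,0,0]
  gripper: [0,0,0,0,0,0]

```text
time: 10.73
tcp_pos: [0.602, 0.1069, 0.1859]
orientation: [[0.242, 0.908, 0.343], [0.968, -0.251, -0.02], [0.068, 0.337, -0.939]]
force: [0.3, -0.2, -1.2]
finger_gap: 0.261
```

```bash
python3 plan.py 5; python3 - <<'E'
from h import *
c=snap('w5')
from rig import optics
s=optics.read_camera("side"); np.save("side5.npy",s,allow_pickle=True)
t=optics.read_camera("top"); np.save("top5.npy",t,allow_pickle=True)
A=np.hstack([cv2.resize(s["image"][120:200,240:320,::-1],(400,400),interpolation=cv2.INTER_CUBIC),cv2.resize(t["image"][120:200,180:260,::-1],(400,400),interpolation=cv2.INTER_CUBIC)])
cv2.imwrite("pics/st5.png",A)
E
```

```text
rotvec tool deg [ 0.094  0.064 -0.   ] travel before rot (tool mm) [ 0.36 -1.26  9.12] after rot [ 0.35 -1.24  9.12] target [0.604  0.1074 0.177 ]
tip now [0.6318 0.1047 0.1037] height along n mm 14.12 lateral [ 1.15 -0.78  0.43] F.n -1.2 F [ 0.34 -0.23 -1.15] t 10.7333
{'time': 10.7333, 'joint_pos': [9.7113, 11.4367, 120.8937, -9.4106, 28.3952, 31.9756], 'tcp_pos': [0.602, 0.1069, 0.1859], 'orientation': [[0.2425, 0.9076, 0.3427], [0.9678, -0.2509, -0.0202], [0.0676, 0.3366, -0.9392]], 'force': [0.34, -0.2287, -1.153], 'torque': [-0.0654, 0.3435, -0.0249], 'finger_gap': 0.2613}
```

View pics/w5.png

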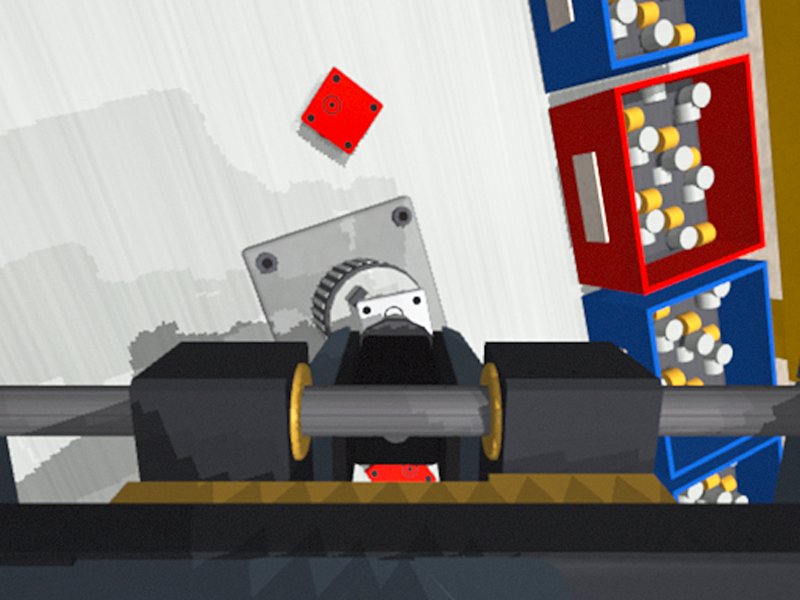

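View pics/st5.png

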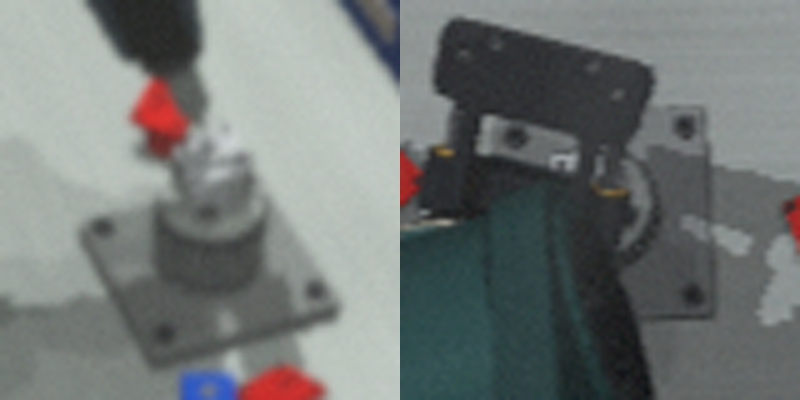

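The wrist view shows the two near bolt holes at (367,310) and (417,299), and the ring's upper arc at (393,310) just beyond the collar. I can check my spot estimate against these.

```bash
python3 - <<'E'
from fit import *
import plan
c=load("w5.npy")
a_=c["image"][180:215,220:280,::-1]
cv2.imwrite("pics/w5c.png",cv2.convertScaleAbs(cv2.resize(a_,(780,455),interpolation=cv2.INTER_CUBIC),alpha=1,beta=0))
yaw=plan.yaw;ex=np.array([np.cos(yaw)*np.cos(a),np.sin(yaw)*np.cos(a),np.sin(a)]);ey=np.array([-np.sin(yaw),np.cos(yaw),0])
S=plan.S;C=S-.007*ey
f=lambda P:((proj(c,P)-[220,180]+.5)*13-.5).round(1).tolist()
print("holes",f([C-.01245*ex+.01245*ey,C+.01245*ex+.01245*ey]),"ringtop",f([S+.005*ey]),"ring side",f([S+.005*ex,S-.005*ex]),"dot",f([S]))
E
```

```text
holes [[196.1, 231.9], [611.3, 148.5]] ringtop [[404.8, 197.6]] ring side [[505.1, 261.8], [339.1, 295.0]] dot [[422.1, 278.4]]
```

View pics/w5c.png

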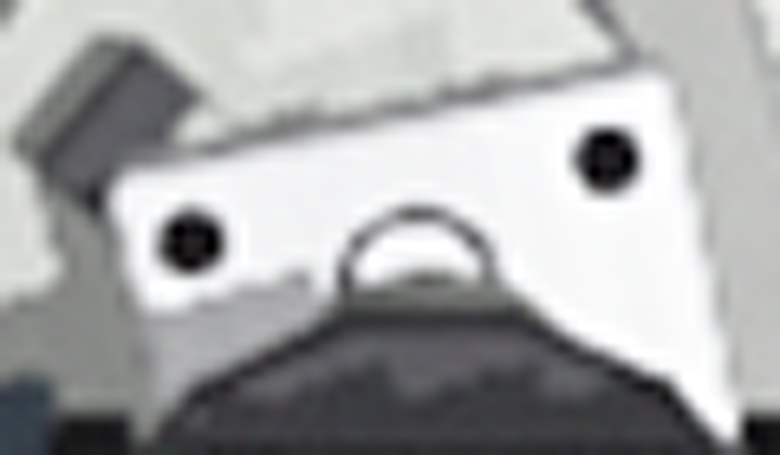

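Call:
jog_arm:
  travel:
    - [0,-1,4]
    - [0,-0.4,3]
    - [0,0,1]
    - [0,0,0]
  angular:
    - [0,0,0]
    - [0,0,0]
    - [0,0,0]
    - [0,0,0]
  gripper: [0,0,0,0]

```text
time: 11.22
tcp_pos: [0.6033, 0.1074, 0.1788]
orientation: [[0.242, 0.907, 0.344], [0.968, -0.25, -0.02], [0.068, 0.338, -0.939]]
force: [0.0, 0.5, -2.5]
finger_gap: 0.261
```

```bash
cat > avg.py <<'E'
from plan import *
from rig import optics
S=np.array([.6352,.1049,.09])
def avg(N=20):
    F=[];P=[];Rz=[]
    for i in range(N):
        optics.read_camera("wrist"); s=sensors.state(); F.append(s["force"]);P.append(s["tcp_pos"]);Rz.append(np.array(s["orientation"]))
    F=np.array(F);p=np.mean(P,0);M=R.from_matrix(Rz).mean().as_matrix();d=p+M@tip-S
    print("F",F.mean(0).round(3),"F.n",(F@n).mean().round(3),"+-",((F@n).std()/N**.5).round(3),"h",(d@n*1e3).round(2),"lat tool",(1e3*M.T@(d-d@n*n)).round(2),"tilt err",np.degrees(np.arccos(min(1,-M[:,2]@n))).round(3),"gap",s["finger_gap"],"t",s["time"])
avg()
E
python3 avg.py
```

```text
F [-0.34   0.123 -1.833] F.n -1.605 +- 0.082 h 7.14 lat tool [0.3  0.66 0.  ] tilt err 0.209 gap 0.2624917005348482 t 12.2167
```

Call:
jog_arm:
  travel:
    - [-0.3,-0.6,1.5]
    - [0,0,1.5]
    - [0,0,1]
    - [0,0,0]
  angular:
    - [0,0,0]
    - [0,0,0]
    - [0,0,0]
    - [0,0,0]
  gripper: [0,0,0,0]

```text
time: 12.55
tcp_pos: [0.6041, 0.1071, 0.1747]
orientation: [[0.242, 0.907, 0.344], [0.968, -0.251, -0.02], [0.068, 0.338, -0.939]]
force: [0.3, -0.2, -2.1]
finger_gap: 0.266
```

```bash
python3 avg.py
```

```text
F [ 0.076 -0.061 -1.929] F.n -1.84 +- 0.106 h 3.11 lat tool [-0.01  0.06  0.  ] tilt err 0.207 gap 0.26111541883433015 t 13.55
```

Call:
jog_arm:
  travel:
    - [0,0,1]
    - [0,0,1]
    - [0,0,0]
  angular:
    - [0,0,0]
    - [0,0,0]
    - [0,0,0]
  gripper: [0,0,0]

```text
time: 13.8
tcp_pos: [0.6048, 0.1071, 0.173]
orientation: [[0.242, 0.907, 0.345], [0.968, -0.251, -0.02], [0.068, 0.338, -0.939]]
force: [-0.2, -0.4, -1.9]
finger_gap: 0.261
```

```bash
python3 avg.py
```

```text
F [ 0.038  0.073 -1.906] F.n -1.802 +- 0.088 h 1.1 lat tool [-0.01  0.06  0.  ] tilt err 0.206 gap 0.2632299661817224 t 14.8
```

Call:
jog_arm:
  travel:
    - [0,0,1]
    - [0,0,1]
    - [0,0,0]
  angular:
    - [0,0,0]
    - [0,0,0]
    - [0,0,0]
  gripper: [0,0,0]

```text
time: 15.05
tcp_pos: [0.6056, 0.1071, 0.1712]
orientation: [[0.242, 0.907, 0.345], [0.968, -0.251, -0.02], [0.068, 0.338, -0.938]]
force: [0.2, 0.6, 0.5]
finger_gap: 0.26
```

```bash
python3 avg.py
```

```text
F [-0.313  0.066 -0.432] F.n -0.297 +- 0.103 h -0.87 lat tool [0.01 0.11 0.  ] tilt err 0.211 gap 0.2596268884215816 t 16.05
```

The tip has made contact at h ≈ 0, where I predicted it. I'll check the lateral position before pressing.

```bash
python3 - <<'E'
from fit import *
import plan
c=snap("w6")
from rig import optics
s=optics.read_camera("side"); np.save("side6.npy",s,allow_pickle=True)
A=np.zeros((600,800,3),np.uint8)
A[:300,:514]=cv2.resize(c["image"][180:215,220:280,::-1],(514,300),interpolation=cv2.INTER_CUBIC)
A[300:,:400]=cv2.resize(s["image"][125:170,250:310,::-1],(400,300),interpolation=cv2.INTER_CUBIC)
cv2.imwrite("pics/c6.png",A)
S=np.array([.6352,.1049,.09])
M=np.array(c["state"]["orientation"]);p=np.array(c["state"]["tcp_pos"])
g=lambda P:((proj(s,P)-[250,125]+.5)*6.667+[0,300]).round(0).tolist()
print("side spot",g([S]),"axis pts tip,barrel,collar",g([p+M@[-.0005,0,z] for z in (.0865,.0735,.0355)]))
f=lambda P:((proj(c,P)-[220,180]+.5)*8.57).round(0).tolist()
yaw=plan.yaw;ex=np.array([np.cos(yaw)*np.cos(a),np.sin(yaw)*np.cos(a),np.sin(a)]);ey=np.array([-np.sin(yaw),np.cos(yaw),0]);C=S-.007*ey
print("w holes",f([C-.01245*ex+.01245*ey,C+.01245*ex+.01245*ey]),"collar top",f([p+M@[.0165,0,.0305]]))
E
```

```text
{'time': 16.05, 'joint_pos': [9.6587, 13.0641, 120.855, -9.918, 26.6951, 32.4806], 'tcp_pos': [0.6055, 0.1071, 0.1714], 'orientation': [[0.2418, 0.907, 0.3448], [0.9679, -0.2506, -0.0198], [0.0684, 0.3385, -0.9385]], 'force': [-0.6323, 0.3788, 0.015], 'torque': [-0.0174, 0.3217, 0.0382], 'finger_gap': 0.2596}
side spot [[209.0, 460.0]] axis pts tip,barrel,collar [[209.0, 460.0], [199.0, 438.0], [170.0, 369.0]]
w holes [[136.0, 201.0], [426.0, 143.0]] collar top [[296.0, 207.0]]
```

View pics/c6.png

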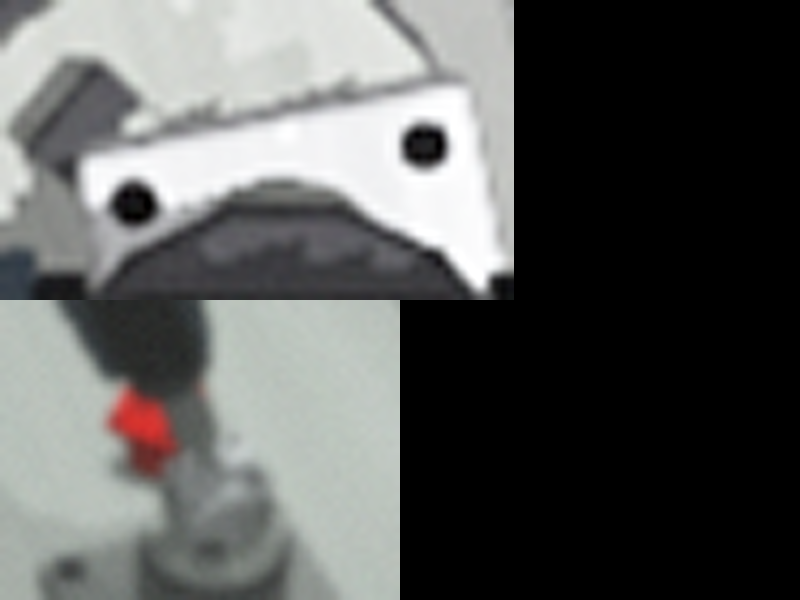

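The holes match the prediction to about 0.2 mm, and the gauge axis lines up with the spot in both views. Now I'll press in to about halfway.

Call:
jog_arm:
  travel:
    - [0,0,0.8]
    - [0,0,0.8]
    - [0,0,0.8]
    - [0,0,0.8]
    - [0,0,0.8]
    - [0,0,0.4]
    - [0,0,0]
  angular:
    - [0,0,0]
    - [0,0,0]
    - [0,0,0]
    - [0,0,0]
    - [0,0,0]
    - [0,0,0]
    - [0,0,0]
  gripper: [0,0,0,0,0,0,0]

```text
time: 16.73
tcp_pos: [0.6071, 0.107, 0.1672]
orientation: [[0.242, 0.907, 0.345], [0.968, -0.251, -0.02], [0.068, 0.339, -0.938]]
force: [-0.5, -0.1, 1.1]
finger_gap: 0.264
```

```bash
sed -i 's/^avg()/avg(int(sys.argv[1]) if len(sys.argv)>1 else 20)/' avg.py; python3 avg.py 60
```

```text
F [-0.519  0.101  1.298] F.n 1.399 +- 0.059 h -5.28 lat tool [-0.01  0.1   0.  ] tilt err 0.208 gap 0.2579172704379163 t 19.7333
```

```bash
python3 - <<'E'
from h import *
c=snap("w7")
from rig import optics
s=optics.read_camera("side")
A=np.zeros((600,800,3),np.uint8)
A[:300,:514]=cv2.resize(c["image"][180:215,220:280,::-1],(514,300),interpolation=cv2.INTER_CUBIC)
A[300:,:400]=cv2.resize(s["image"][125:170,250:310,::-1],(400,300),interpolation=cv2.INTER_CUBIC)
A[300:,400:]=cv2.resize(s["image"][:,:,::-1],(400,300),interpolation=cv2.INTER_AREA)
cv2.imwrite("pics/c7.png",A)
E
```

```text
{'time': 19.7333, 'joint_pos': [9.6229, 13.5757, 120.7687, -10.036, 26.2737, 32.5857], 'tcp_pos': [0.607, 0.107, 0.1672], 'orientation': [[0.2418, 0.907, 0.3448], [0.9679, -0.2506, -0.0198], [0.0684, 0.3385, -0.9385]], 'force': [-0.1423, 0.1647, 1.0156], 'torque': [-0.0889, 0.188, 0.0129], 'finger_gap': 0.2579}
```

View pics/c7.png

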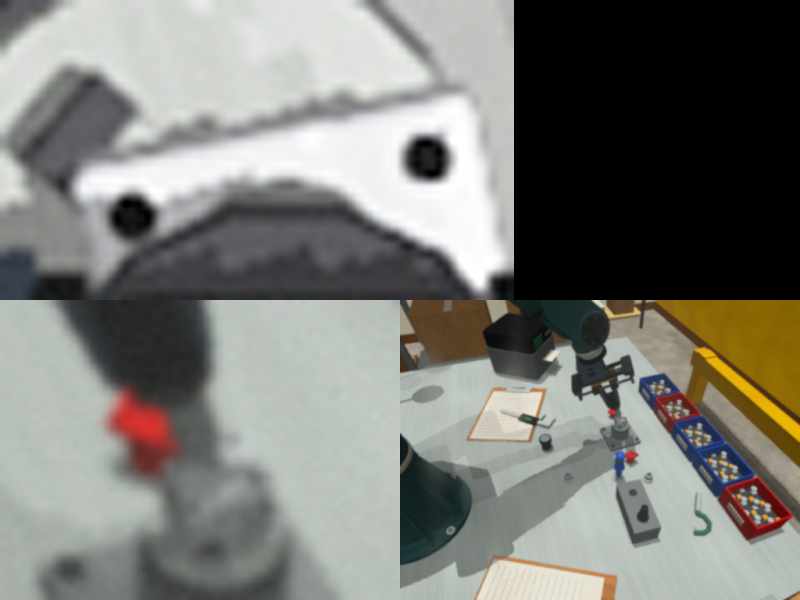

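The gauge is seated on the face and the collar sits at the same image position as before. The fitting hasn't moved and nothing else is disturbed. Handing in.

```bash
python3 -c "
from rig import bot
print(bot.sign_off())"
```

```text
the job is handed in; nothing more can be done
None
```

I clamped the fitting, then set the gauge on the dot in its ring, square to the sloped face. I handed the job in at about 19.7 s with the arm still holding the gauge there.

- **Clamping:** I turned the sleeve clockwise until the torque jumped from about 0.4 to 1.6 N m, after roughly 50° of turn. A further 5° only made the grip slip at that torque, so I took it as being at the stop. I couldn't read the sleeve angle directly.
- **Pressing:** The spring force rose by 3.15 N over the unloaded level, which puts the tip about 4.9 mm in. From where contact was felt, the measured travel gives about 5 mm.
- **Position and squareness:** By the arm's measured pose, the gauge is within about 0.2° of square to the face and the tip within about 0.1 mm of my estimate of the dot. That estimate is good to about 1 mm. The cameras and the position felt while gripping the sleeve differed by up to 0.8 mm.
- **What I could not see:** The collar hides the dot and tip from the wrist camera, so contact on the dot is inferred. The bolt holes matched my prediction to about 0.2 mm at first touch, and I did not recompute that after pressing in.
- **Bench:** The last overview showed no other objects moved.

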